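# Lock the rotor into the bench centrifuge and shut the lid

## Task

The loaded rotor has just been put back into the bench centrifuge. Reach down between the tubes, press the push-and-turn rotor knob down against its spring until you feel it meet the hub, firmly but without forcing it, and while it is held down turn it clockwise to its stop, so that it stays down and locked when you let go. Then swing the lid gently down until it is fully shut, and leave the other things on the bench where they are.

Things in the scene. Friction and masses are not known exactly. Their poses are not given: they have to be found in the camera images.
- centrifuge: white bench centrifuge, fixed; casing 250 x 212 mm at the foot (front slopes), 115 mm high. Origin on the vertical axis of rotor and knob at bench height; its x points to the back (lid hinge), y to its left, z up. The open lid stands at the back, its inner face about 105 mm behind the axis
- bowl_rim (a point): centre of the open round bowl, 172 mm across, level with its rim, 115 mm above the bench. In it lies an aluminium rotor at any angle: tilted tubes in a ring, whose white caps reach in to 47 mm from the axis, 60 to 80 mm above the bench; inside that ring the dish floor is 50 mm above the bench, with a 31 mm wide hub under the knob
- knob_grip (a point): point on the axis of the rotor knob, 85 mm above the bench at the start; goes down with the knob, does not turn. The knob is a black, finely ribbed upright cylinder, 33 mm in diameter, from 16 mm below this point to 12 mm above it, a white line on its top. 30 mm are free round it for fingers. Take it with a firm grip, 40 N or so, and hold on while pressing and turning
- knob_depth (a joint): how far the knob is pressed down (m), 0 = right up, as at the start. A spring lifts it: 4 N, and 0.5 N more per mm. At a depth that differs with the rotor, 2.5 to 8.5 mm, and cannot be seen, its washer meets the hub; then the force climbs by about 12 N per mm. A push of 13 to 17 N in all is right; under 11 N may not free it to turn, over 20 N overloads the hub. Locked, it stays down 1 to 7.4 mm
- rotor_knob (a joint): angle of the knob (rad), growing clockwise seen from above. Starts between -0.1 and 0.05. Not pressed far enough, it is blocked at about 0.1; pressed far enough it turns freely past 1.0 to its stop at 1.30. Let go between 1.1 and 1.30, it rises about 2 mm behind a bayonet lip and stays locked; otherwise it springs right up to depth 0
- washer: steel washer, 31 mm in diameter, carried under the knob on stiff rubber: the part that presses on the hub. Origin on the axis at the underside of the knob, 69 mm above the bench at the start
- lid (a joint): angle of the lid (rad): 0 = fully shut, lying level; at the start it stands open at 1.66 to 1.82. Its stiff hinge holds it at any angle; 1 to 4 N at the front edge move it. The hinge line runs along the centrifuge's y, 112 mm behind the axis of the knob and 117 mm above the bench
- lid_front (a point): middle of the lid's front edge, 211 mm from the hinge line. The lid is a white plate with a round window, 206 x 206 mm, its outer face 20 mm off the hinge line, with a grey finger lip at this edge. Open, this edge is uppermost, about 325 mm above the bench, and the outer face looks backward, so it can be pushed shut from behind. Shut, its top is 137 mm above the bench
- tip_box: blue pipette tip box with a clear lid, 76 x 121 x 74 mm, loose, to the right; origin at the centre of its underside. Leave it alone
- timer: small white digital timer, 64 x 62 x 16 mm, loose, to the right; origin at the centre of its underside. Leave it alone
- tube_vial: small capped glass vial, 23 mm in diameter, 49 mm high, loose, to the left; origin at the centre of its underside. Leave it alone
- marker: marker pen lying to the left, 135 x 17 x 16 mm, loose; origin at the centre of its underside. Leave it alone

How it is judged (in metres and radians):
On the way, in this order (a step that is already met when the one before it is completed fails the run):
1. the rotor knob is held down and turned clockwise past the lip of its bayonet, with the lid still open (value of joint each of rotor_knob, lid above 0.8 rad and value of joint knob_depth above 0.0007 m), for 0.2 s.
2. the lid is fully shut (value of joint lid below 0.04 rad), for 0.2 s.
At the end, for the whole second after the job is handed in: the rotor knob is locked: let go, turned clockwise past 0.8 rad and staying down by more than 0.7 mm; the lid is fully shut (below 0.04 rad); tip box, timer, vial and marker are within 3 cm of where they stood (value of joint rotor_knob above 0.8 rad and value of joint knob_depth above 0.0007 m and value of joint lid below 0.04 rad and distance of each of tip_box, timer, tube_vial, marker from where it was at the start of the episode below 0.03 m); the robot touches nothing.
It fails at once if the knob is forced: its washer presses on the hub with more than 16 N (contact force between washer and anything else above 16 N).
It fails at once if the lid is slammed: it swings down faster than 2.5 rad/s (velocity of joint lid below -2.5 rad/s).
It fails at once if a bystander is pushed away by more than 3 cm (distance of any of tip_box, timer, tube_vial, marker from where it was at the start of the episode above 0.03 m).
It also fails if it takes over 58 s, if anything falls off the work surface, if the arm or the gripper's body presses on something with over 40 N, if the wrist force passes 120 N, or if a joint passes its speed limit or range.

## Robot

A 7-joint arm with a two-finger parallel gripper is mounted at the origin on a cart in front of the work surface, level with it; the furniture and walls round the work are solid. World frame = base frame: x ahead of the robot, y to its left, z up, the work surface at z = 0. Lengths are in m, angles in degrees, forces in N, time in s.
With the tool pointing down it reaches from about 0.35 to 0.9 m from the base axis. Payload 8.1 kg.
Tool frame: the origin (TCP) lies between the finger pads; the fingertips stand 17 mm ahead of it and the grasp point (between the pads) lies 2 mm behind it; z points along the fingers, x is the direction in which the jaws open and shut, and the axes are right-handed (so a half turn about z gives the same grasp; the last joint's range is limited). The gripper opens to 85 mm and grips with 20 to 120 N. Pads are 22 mm wide; open, the fingers measure 114 mm over their backs; the gripper's body (76 mm by 85 mm) begins 54 mm behind the grasp point. The pads swing forward as they close: fully open they stand 13 mm farther back than shut.
Start: joints at [-73.201, 24.895, 1.432, 90.138, -0.665, 64.973, -4.303], TCP at [0.241, 0.577, 0.248] pointing down, gripper open.
Joint ranges: [-149.89, 149.89], [-25.12, 119.58], [-72.63, 75.52], [4.76, 147.25], [-75.54, 255.54], [6.69, 114.76], [-157.13, 157.13]. Speed limits (degrees/s): [127.2, 127.2, 172.46, 172.46, 180, 180, 180].

## Interface

Orientations are given as a 3x3 rotation matrix whose columns are the frame's x, y, z axes.
In Python, from station import manip gives the robot as it stands.
- The arm moves only by the tool carry_out, never from a script. Its argument "rows" is a list of rows, each an object with "slide": the shift along the world's x, y, z each as a share of 50 cm, from -1 to 1, a list of three; "dr": the turn, a rotation vector about the world's x, y, z each as a share of 2 pi rad, from -1 to 1, a list of three; "gripper": the opening in per cent of the stroke, from 0 (shut) to 100 (fully open). A call has 1 to 12 rows; each row is the pose to reach, as a shift and turn from the pose commanded when the call began, turning the shorter way round; what a row does not reach only later rows make up. A row lasts 1/8 s, in which the tool goes at most 62.5 mm and 10.7 degrees, less where a joint would pass 70% of its speed; a pose out of reach is approached as far as the arm can. A call with a number of a shift or a turn outside -1 to 1 is refused whole. A call with a gripper value outside its range is refused whole. The fingers move at their own pace and stop on an object; "grip_force" is the grip in N (left out, the last holds). Time passes only in rows, so rows that repeat a pose let the fingers close. It gives the time, the measured TCP pose, the force and the opening at its end, in the units of the state.
- manip.read_state(): the state, without advancing time (a new reading comes with each control period).
- manip.camera(name): name is "side" or "top" or "wrist"; returns a dict with "pixels" (420x560x3 uint8, blue, green, red), "fx", "fy", "cx", "cy" (pixels), "T" (4x4, takes a point from camera to world coordinates). Camera axes: x right, y down, z forward; pixel columns grow to the right and rows downward; lengths in m; the calibration is good to about 2 mm. A picture is of the moment at which its call begins. There is no depth.
- manip.hand_in(): hands the job in, once; it reports no verdict.
The state is a dict: "time": time; "q": joint angles; "qd": joint speeds; "effort": joint torques, N m; "ee_pos": TCP position; "orientation": TCP orientation; "wrist_force": force on the tool from outside, world axes, zero at the start; "wrist_torque": the same for the moment, N m; "gripper_width": finger opening in m.
Only numpy, scipy, OpenCV 4.12 (cv2) and the standard library are available. Lean on these libraries where they do the work, as an engineer would, in place of code of your own. Each camera call takes 0.05 s, during which the arm holds its last target. There are 200 camera calls.

## Working session

There is one attempt and no reset: what is moved stays moved. The work goes in short steps, Python scripts to look and compute and a tool call to move; the robot and the scene stay as the last step left them, time stands still between calls to the robot, and variables do not carry over. Pictures are saved under pics/ and viewed, about 8 in all and at most 12, crops included, and the job is handed in when it is done.

Besides the shell and the picture viewer there is one more tool, called after "Call:" as name(argument=value, ...) on one line, values as JSON. carry_out: Moves the arm, as the interface text tells. Its arguments: {"type":"object","properties":{"rows":{"type":"array"},"grip_force":{"type":"number"}},"required":["rows"]}

```bash
mkdir -p pics; ls
python3 - <<'E'
from station import manip
import cv2,numpy as np
np.set_printoptions(precision=4,suppress=True)
for n in ["side","top"]:
    c=manip.camera(n); cv2.imwrite(f"pics/{n}0.png",c["pixels"]); np.savez(f"pics/{n}0.npz",**c)
    print(n,c["fx"],c["fy"],c["cx"],c["cy"]);print(np.array(c["T"]))
s=manip.read_state(); print(s)
E
```

```text
pics
side 415.091141599945 415.091141599945 274.4690056621488 210.8676756995757
[[-0.8985 -0.1718  0.4039 -0.0352]
 [-0.4384  0.3961 -0.8068  1.0792]
 [-0.0214 -0.902  -0.4312  0.6731]
 [ 0.      0.      0.      1.    ]]
top 442.37879280551175 442.37879280551175 279.1932031414604 211.99200982471203
[[ 0.0012 -0.9804  0.1969  0.2893]
 [-0.9998 -0.0052 -0.0195 -0.003 ]
 [ 0.0202 -0.1969 -0.9802  1.1834]
 [ 0.      0.      0.      1.    ]]
{'time': 0.1, 'q': array([-73.2027,  24.9333,   1.4299,  90.1832,  -0.6651,  64.9753,
        -4.303 ]), 'qd': array([-0.0028, -0.0782, -0.0047, -0.0354, -0.0927,  0.0742,  0.0792]), 'effort': array([  0.0034, -67.1756,   1.0284, -31.69  ,   0.0158,   0.0073,
         0.    ]), 'ee_pos': array([0.2408, 0.5763, 0.2476]), 'orientation': array([[ 0.3856,  0.9227, -0.0005],
       [ 0.9227, -0.3856, -0.0014],
       [-0.0015,  0.0001, -1.    ]]), 'wrist_force': array([ 0.4498,  0.2765, -0.1792]), 'wrist_torque': array([-0.0151, -0.0048,  0.0085]), 'gripper_width': 0.08489959586842205}
```

View pics/top0.png

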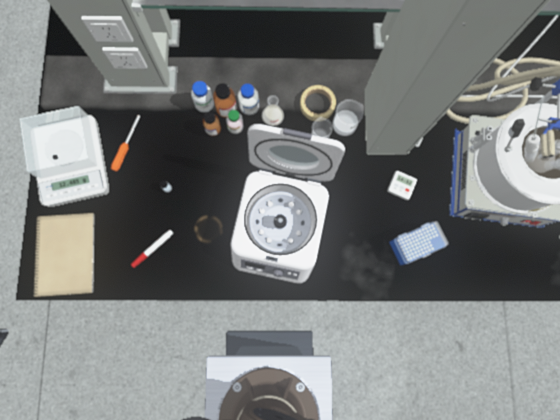

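View pics/side0.png

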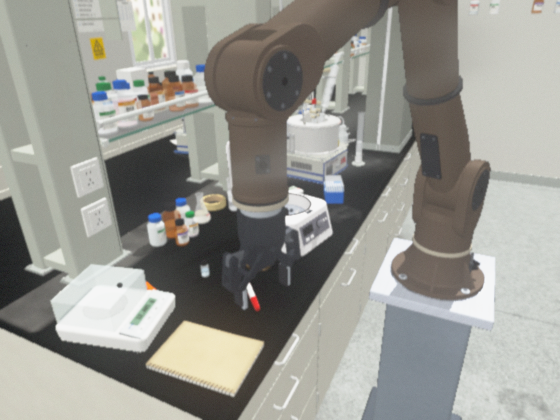

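The top view shows the centrifuge at about (280,220), with the knob at about (280,221) and the lid open at the back near (295,153). The side view shows the arm well clear, at the left. Next I measure the knob and yaw.

```bash
cat > h.py <<'E'
import numpy as np,cv2
np.set_printoptions(precision=4,suppress=True)
def ray(c,uv,z):
    T=np.array(c["T"]);d=T[:3,:3]@[(uv[0]-c["cx"])/c["fx"],(uv[1]-c["cy"])/c["fy"],1]
    return T[:3,3]+d*(z-T[2,3])/d[2]
def proj(c,P):
    T=np.array(c["T"]);p=T[:3,:3].T@(np.array(P)-T[:3,3])
    return np.array([c["fx"]*p[0]/p[2]+c["cx"],c["fy"]*p[1]/p[2]+c["cy"]])
E
python3 - <<'E'
from h import *
c=np.load("pics/top0.npz");im=c["pixels"]
cr=im[115:290,215:355]
cv2.imwrite("pics/crop1.png",cv2.resize(cr,None,fx=4,fy=4,interpolation=cv2.INTER_CUBIC)[:600+100])
g=cv2.cvtColor(im,cv2.COLOR_BGR2GRAY)
m=(g<60).astype(np.uint8);m[:205]=0;m[238:]=0;m[:,:262]=0;m[:,298:]=0
n,l,st,ce=cv2.connectedComponentsWithStats(m)
for i in range(1,n):
    if st[i,4]>10: print(st[i],ce[i],ray(c,ce[i],.097),ray(c,ce[i],.085))
E
```

```text
(no output)
```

View pics/crop1.png

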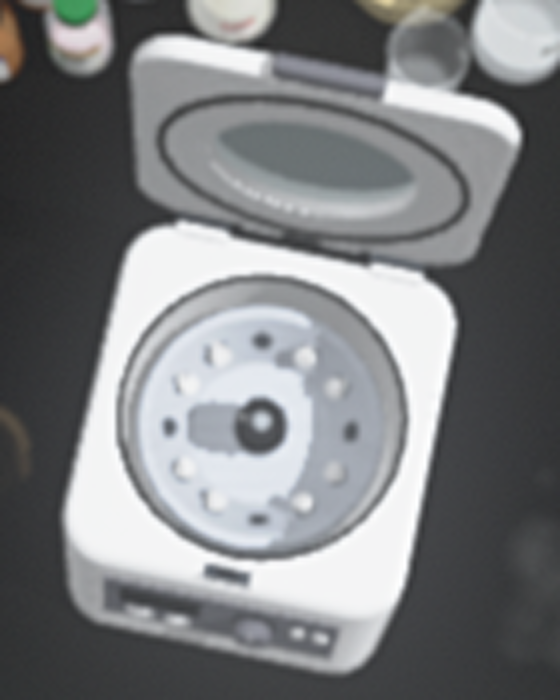

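The crop shows the knob top at about crop (259,425), which is full-image (280,221). The bowl rim ellipse spans crop x 118–408 and y 275–560, the hinge line tilts about 11°, and the grey lid lip is at crop (330,72).

Run:
```python
from h import *
from scipy.optimize import brentq
c=np.load("pics/top0.npz");im=c["pixels"].copy()
g=cv2.cvtColor(im,cv2.COLOR_BGR2GRAY)
# bowl rim: casing top is bright & unsaturated; outer-boundary from radial scan
ctr=np.array([280.7,219.2]);pts=[]
for a in np.arange(0,2*np.pi,.05):
    rr=np.arange(28,42,.25);p=ctr[:,None]+rr*np.array([[np.cos(a)],[np.sin(a)]])
    v=cv2.remap(g,p[0].astype(np.float32),p[1].astype(np.float32),1).ravel().astype(float)
    i=np.argmax(np.diff(v)[8:])+8; pts.append(ray(c,p[:,i],.115)[:2])
P=np.array(pts)
for _ in range(4):
    A=np.c_[2*P,np.ones(len(P))];s=np.linalg.lstsq(A,(P**2).sum(1),rcond=None)[0]
    r=np.sqrt(s[2]+s[0]**2+s[1]**2);e=abs(np.hypot(*(P-s[:2]).T)-r);P=P[e<max(.003,e.mean()*2)]
print("bowl",s[:2],"r",r,len(P))
m=(g<85).astype(np.uint8);m2=np.zeros_like(m);m2[212:231,270:290]=m[212:231,270:290]
n,l,st,ce=cv2.connectedComponentsWithStats(m2)
for i in range(1,n):print("knob",st[i],ce[i],ray(c,ce[i],.097),ray(c,ce[i],.085))
# casing outline top: white mask
m=((g>190)).astype(np.uint8);m[:165]=0;m[290:]=0;m[:,:225]=0;m[:,335:]=0
cn=max(cv2.findContours(m,0,2)[0],key=cv2.contourArea);
Q=cn[:,0].astype(float)
def line(sel):
    q=np.array([ray(c,u,.115)[:2] for u in Q[sel]]);v=cv2.fitLine(q.astype(np.float32),cv2.DIST_HUBER,0,.01,.01).ravel();return np.degrees(np.arctan2(v[1],v[0])),v
yr=(Q[:,1]>190)&(Q[:,1]<232)
print("left side",line(yr&(Q[:,0]<270))[0],"right",line(yr&(Q[:,0]>290))[0])
# lid top edge white line vs dark: lip grey ends
k=s[:2]
for yaw in (-9,-11,-13):
    a=np.radians(yaw);ex=np.array([np.cos(a),np.sin(a),0]);
    H=np.r_[k,0]+.112*ex+[0,0,.117]
    for th in (1.66,1.70,1.74,1.78,1.82):
        F=H+.211*(-np.cos(th)*ex+np.sin(th)*np.array([0,0,1])); u=proj(c,F); print(yaw,th,F,u,(u-[215,115])*4)
```

```text
bowl [ 0.488  -0.0265] r 0.08920791674129645 126
knob [275 216  10  11  46] [279.8913 222.2391] [ 0.4815 -0.0265  0.097 ] [ 0.4837 -0.0267  0.085 ]
left side -13.167467 right -11.376146
-9 1.66 [ 0.6172 -0.0469  0.3272] [292.4027 137.3478] [309.6109  89.3912]
-9 1.7 [ 0.6255 -0.0482  0.3262] [293.0011 133.6889] [312.0043  74.7556]
-9 1.74 [ 0.6337 -0.0495  0.325 ] [293.5844 130.1318] [314.3375  60.5273]
-9 1.78 [ 0.6419 -0.0508  0.3234] [294.1513 126.685 ] [316.605  46.74 ]
-9 1.82 [ 0.65   -0.0521  0.3215] [294.7004 123.3563] [318.8016  33.4251]
-11 1.66 [ 0.6164 -0.0514  0.3272] [294.6014 137.7336] [318.4057  90.9343]
-11 1.7 [ 0.6247 -0.053   0.3262] [295.3343 134.098 ] [321.337   76.3919]
-11 1.74 [ 0.6328 -0.0546  0.325 ] [296.0497 130.5638] [324.1988  62.2551]
-11 1.78 [ 0.641  -0.0562  0.3234] [296.746  127.1393] [326.9842  48.5573]
-11 1.82 [ 0.649  -0.0578  0.3215] [297.4217 123.8324] [329.6867  35.3296]
-13 1.66 [ 0.6155 -0.0559  0.3272] [296.7861 138.1918] [327.1445  92.7672]
-13 1.7 [ 0.6236 -0.0578  0.3262] [297.6526 134.5838] [330.6105  78.3352]
-13 1.74 [ 0.6318 -0.0596  0.325 ] [298.4994 131.0767] [333.9977  64.3066]
-13 1.78 [ 0.6399 -0.0615  0.3234] [299.3245 127.6787] [337.2979  50.7147]
-13 1.82 [ 0.6479 -0.0634  0.3215] [300.1258 124.3976] [340.5034  37.5904]
```

Call:
carry_out(rows=[{"slide":[0.3,-0.8,0.02],"dr":[0,0,0],"gripper":60},{"slide":[0.3,-0.8,0.02],"dr":[0,0,0],"gripper":60},{"slide":[0.3,-0.8,0.02],"dr":[0,0,0],"gripper":60},{"slide":[0.3,-0.8,0.02],"dr":[0,0,0],"gripper":60},{"slide":[0.3,-0.8,0.02],"dr":[0,0,0],"gripper":60},{"slide":[0.3,-0.8,0.02],"dr":[0,0,0],"gripper":60},{"slide":[0.3,-0.8,0.02],"dr":[0,0,0],"gripper":60},{"slide":[0.3,-0.8,0.02],"dr":[0,0,0],"gripper":60},{"slide":[0.3,-0.8,0.02],"dr":[0,0,0],"gripper":60}])

```text
time: 1.23
ee_pos: [0.3907, 0.1772, 0.2582]
orientation: [[0.386, 0.923, -0.0], [0.923, -0.386, 0.0], [0.0, -0.0, -1.0]]
wrist_force: [-0.5, 0.4, -0.4]
gripper_width: 0.0515
```

Call:
carry_out(rows=[{"slide":[0.19,-0.407,0],"dr":[0,0,0],"gripper":60},{"slide":[0.19,-0.407,0],"dr":[0,0,0],"gripper":60},{"slide":[0.19,-0.407,0],"dr":[0,0,0],"gripper":60},{"slide":[0.19,-0.407,0],"dr":[0,0,0],"gripper":60},{"slide":[0.19,-0.407,0],"dr":[0,0,0],"gripper":60},{"slide":[0.19,-0.407,0],"dr":[0,0,0],"gripper":60},{"slide":[0.19,-0.407,0],"dr":[0,0,0],"gripper":60}])

```text
time: 2.1
ee_pos: [0.4857, -0.0248, 0.2582]
orientation: [[0.383, 0.924, -0.001], [0.924, -0.383, 0.001], [0.0, -0.001, -1.0]]
wrist_force: [0.0, -0.4, -0.2]
gripper_width: 0.0513
```

Run:
```python
from h import *
from station import manip
c=manip.camera("wrist");cv2.imwrite("pics/w1.png",c["pixels"]);np.savez("pics/w1.npz",**c)
s=manip.read_state();print(s["q"],s["ee_pos"],s["wrist_force"],s["gripper_width"]);print(np.array(c["T"]),c["fx"])
print(proj(c,[.487,-.0265,.097]),proj(c,[.487,-.0265,.115]))
```

```text
[-23.3539  11.387   23.996  109.5476  -5.3478  60.149   70.3757] [ 0.4857 -0.0251  0.2582] [ 0.1267 -0.0518  0.1542] 0.0510699793942007
[[ 0.3827  0.8896  0.2491  0.4224]
 [ 0.9239 -0.3689 -0.1019  0.0011]
 [ 0.0013  0.2692 -0.9631  0.3835]
 [ 0.      0.      0.      1.    ]] 364.3649906062022
[278.4537 194.6263] [278.394  200.2598]
```

View pics/w1.png

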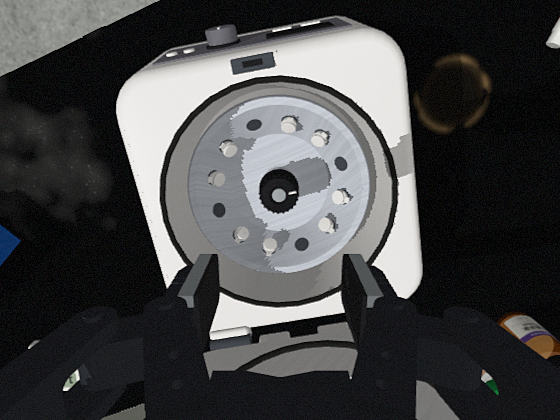

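The wrist view shows the knob at about (279,194), where I predicted (278.5,194.6), and the bowl rim from x 161 to 398 and y 76 to 305. Refining it numerically.

Run:
```python
from h import *
c=np.load("pics/w1.npz");g=cv2.cvtColor(c["pixels"],cv2.COLOR_BGR2GRAY)
m=np.zeros_like(g);m[165:222,250:310]=(g[165:222,250:310]<70)
cn=max(cv2.findContours(m,0,2)[0],key=cv2.contourArea)
(e,ax,an)=cv2.fitEllipse(cv2.convexHull(cn));print(e,ax,cv2.boundingRect(cn))
print(ray(c,e,.095),"diam at top",ax[0]/c["fx"]*.29,ax[1]/c["fx"]*.29)
# bowl outer dark ring
ctr=np.array([279,190.]);pts=[]
for a in np.arange(np.pi*.8,np.pi*2.2,.05):
    rr=np.arange(95,130,.5);p=ctr[:,None]+rr*np.array([[np.cos(a)],[np.sin(a)]])
    v=cv2.remap(g,p[0].astype(np.float32),p[1].astype(np.float32),1).ravel().astype(float)
    pts.append(ray(c,p[:,np.argmax(np.diff(v))],.115)[:2])
P=np.array(pts)
for _ in range(4):
    A=np.c_[2*P,np.ones(len(P))];s=np.linalg.lstsq(A,(P**2).sum(1),rcond=None)[0]
    r=np.sqrt(s[2]+s[0]**2+s[1]**2);er=abs(np.hypot(*(P-s[:2]).T)-r);P=P[er<max(.002,er.mean()*2)]
print("bowl",s[:2],r,len(P),er.mean())
```

```text
(278.69476318359375, 190.62094116210938) (40.06509780883789, 44.02667236328125) (259, 169, 40, 44)
[ 0.4844 -0.0252  0.095 ] diam at top 0.03188802070482238 0.035041058593773225
bowl [ 0.4876 -0.0267] 0.0902439895388817 88 0.00018999542803259793
```

Call:
carry_out(rows=[{"slide":[0.002,0,-0.24],"dr":[0,0,0],"gripper":60},{"slide":[0.002,0,-0.24],"dr":[0,0,0],"gripper":60},{"slide":[0.002,0,-0.24],"dr":[0,0,0],"gripper":60},{"slide":[0.002,0,-0.24],"dr":[0,0,0],"gripper":60},{"slide":[0.002,0,-0.24],"dr":[0,0,0],"gripper":60}])

```text
time: 2.78
ee_pos: [0.4886, -0.0266, 0.1406]
orientation: [[0.385, 0.923, 0.004], [0.923, -0.385, 0.001], [0.002, 0.003, -1.0]]
wrist_force: [-0.1, -0.4, -0.4]
gripper_width: 0.0514
```

Call:
carry_out(rows=[{"slide":[-0.001,0,-0.04],"dr":[0,0,0],"gripper":60},{"slide":[-0.001,0,-0.08],"dr":[0,0,0],"gripper":60},{"slide":[-0.001,0,-0.107],"dr":[0,0,0],"gripper":60},{"slide":[-0.001,0,-0.107],"dr":[0,0,0],"gripper":60},{"slide":[-0.001,0,-0.107],"dr":[0,0,0],"gripper":60},{"slide":[-0.001,0,-0.107],"dr":[0,0,0],"gripper":60}])

```text
time: 3.52
ee_pos: [0.487, -0.0268, 0.0855]
orientation: [[0.386, 0.923, 0.001], [0.923, -0.386, 0.0], [0.001, 0.001, -1.0]]
wrist_force: [0.2, -0.1, -0.1]
gripper_width: 0.0511
```

Run:
```python
from h import *
from station import manip
F=[];
for i in range(6):
    c=manip.camera("wrist");s=manip.read_state();F.append(s["wrist_force"])
print(np.array(F),s["ee_pos"],s["q"],s["time"])
cv2.imwrite("pics/w2.png",c["pixels"])
```

```text
[[-0.1876  0.6468  0.5088]
 [ 0.8715  0.9859 -0.0853]
 [ 0.1757 -0.8751 -0.0173]
 [ 0.0429  0.478  -0.3251]
 [ 0.4811 -0.3447  0.4644]
 [ 0.4787 -0.3431  0.5647]] [ 0.4866 -0.0268  0.0849] [-18.0961  25.346   19.7087 120.4938 -14.1236  36.2955  78.6209] 3.825
```

View pics/w2.png

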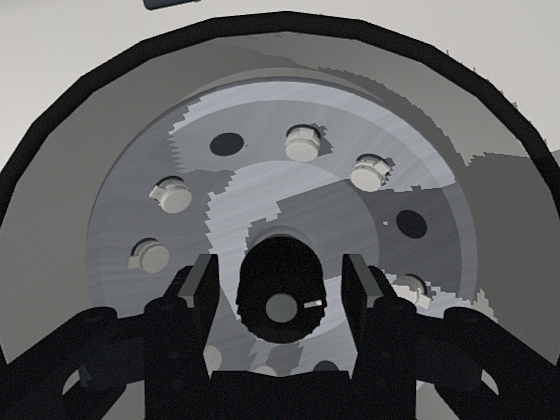

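The knob is centred between the pads, at about (281,290). The fingers are clear of the tubes and the force is about zero. Gripping now.

Call:
carry_out(rows=[{"slide":[0,0,0],"dr":[0,0,0],"gripper":20},{"slide":[0,0,0],"dr":[0,0,0],"gripper":20},{"slide":[0,0,0],"dr":[0,0,0],"gripper":20},{"slide":[0,0,0],"dr":[0,0,0],"gripper":20},{"slide":[0,0,0],"dr":[0,0,0],"gripper":20},{"slide":[0,0,0],"dr":[0,0,0],"gripper":20}], grip_force=45)

```text
time: 4.58
ee_pos: [0.4866, -0.0265, 0.0849]
orientation: [[0.385, 0.923, 0.0], [0.923, -0.385, 0.0], [0.0, 0.0, -1.0]]
wrist_force: [-0.4, 3.0, 2.7]
gripper_width: 0.0316
```

```bash
cat > f.py <<'E'
from h import *
from station import manip
F=[];Z=[];W=[]
for i in range(8):
    manip.camera("wrist");s=manip.read_state();F.append(s["wrist_force"]);Z.append(s["ee_pos"]);W.append(s["wrist_torque"])
print("F",np.mean(F,0),"sd",np.std(F,0)[2],"W",np.mean(W,0),"p",np.mean(Z,0),s["gripper_width"],"q7",s["q"][6],s["time"])
E
python3 f.py
```

```text
F [0.5845 4.7763 3.1059] sd 0.30190774271923987 W [ 0.9965 -0.1177  0.0003] p [ 0.4866 -0.0265  0.0849] 0.03153527474829338 q7 78.62640606200658 4.975
```

Call:
carry_out(rows=[{"slide":[0,0,-0.002],"dr":[0,0,0],"gripper":20},{"slide":[0,0,-0.004],"dr":[0,0,0],"gripper":20},{"slide":[0,0,-0.004],"dr":[0,0,0],"gripper":20}])

```text
time: 5.35
ee_pos: [0.4866, -0.0265, 0.0828]
orientation: [[0.385, 0.923, 0.0], [0.923, -0.385, 0.0], [0.0, 0.0, -1.0]]
wrist_force: [1.2, 4.6, 3.7]
gripper_width: 0.0315
```

```bash
python3 f.py
```

```text
F [0.5609 4.8716 4.1296] sd 0.7304572842563407 W [ 1.0613 -0.0999  0.0044] p [ 0.4866 -0.0265  0.0829] 0.0318626177041651 q7 78.7313892498409 5.75
```

Call:
carry_out(rows=[{"slide":[0,0,-0.001],"dr":[0,0,0],"gripper":20},{"slide":[0,0,-0.001],"dr":[0,0,0],"gripper":20},{"slide":[0,0,-0.001],"dr":[0,0,0],"gripper":20}])

```text
time: 6.12
ee_pos: [0.4866, -0.0266, 0.0824]
orientation: [[0.385, 0.923, 0.0], [0.923, -0.385, 0.0], [0.0, 0.0, -1.0]]
wrist_force: [1.7, 5.1, 3.6]
gripper_width: 0.0315
```

Call:
carry_out(rows=[{"slide":[0,0,-0.001],"dr":[0,0,0],"gripper":20},{"slide":[0,0,-0.001],"dr":[0,0,0],"gripper":20},{"slide":[0,0,-0.001],"dr":[0,0,0],"gripper":20}])

```text
time: 6.5
ee_pos: [0.4866, -0.0265, 0.0819]
orientation: [[0.385, 0.923, 0.0], [0.923, -0.385, 0.0], [0.0, 0.0, -1.0]]
wrist_force: [0.2, 4.9, 5.0]
gripper_width: 0.0318
```

Call:
carry_out(rows=[{"slide":[0,0,-0.001],"dr":[0,0,0],"gripper":20},{"slide":[0,0,-0.001],"dr":[0,0,0],"gripper":20},{"slide":[0,0,-0.001],"dr":[0,0,0],"gripper":20}])

```text
time: 6.88
ee_pos: [0.4866, -0.0265, 0.0814]
orientation: [[0.385, 0.923, 0.0], [0.923, -0.385, 0.0], [0.0, 0.0, -1.0]]
wrist_force: [-0.3, 5.2, 6.4]
gripper_width: 0.0317
```

Call:
carry_out(rows=[{"slide":[0,0,-0.001],"dr":[0,0,0],"gripper":20},{"slide":[0,0,-0.001],"dr":[0,0,0],"gripper":20},{"slide":[0,0,-0.001],"dr":[0,0,0],"gripper":20}])

```text
time: 7.25
ee_pos: [0.4867, -0.0265, 0.081]
orientation: [[0.385, 0.923, 0.0], [0.923, -0.385, 0.0], [0.0, 0.0, -1.0]]
wrist_force: [0.1, 5.4, 5.9]
gripper_width: 0.0314
```

```bash
python3 f.py
```

```text
F [-0.1139  5.233   6.1925] sd 0.6064733447004849 W [1.0631 0.0238 0.01  ] p [ 0.4867 -0.0265  0.081 ] 0.03197611358839253 q7 78.83845559896868 7.65
```

Call:
carry_out(rows=[{"slide":[0,0,-0.001],"dr":[0,0,0],"gripper":20},{"slide":[0,0,-0.001],"dr":[0,0,0],"gripper":20},{"slide":[0,0,-0.001],"dr":[0,0,0],"gripper":20}])

```text
time: 8.02
ee_pos: [0.4866, -0.0265, 0.0807]
orientation: [[0.385, 0.923, 0.0], [0.923, -0.385, 0.0], [0.001, 0.0, -1.0]]
wrist_force: [-0.7, 5.1, 8.4]
gripper_width: 0.0321
```

Call:
carry_out(rows=[{"slide":[0,0,-0.001],"dr":[0,0,0],"gripper":20},{"slide":[0,0,-0.001],"dr":[0,0,0],"gripper":20},{"slide":[0,0,-0.001],"dr":[0,0,0],"gripper":20}])

```text
time: 8.4
ee_pos: [0.4867, -0.0266, 0.0803]
orientation: [[0.385, 0.923, 0.0], [0.923, -0.385, 0.001], [0.001, 0.0, -1.0]]
wrist_force: [-1.1, 5.5, 12.2]
gripper_width: 0.0316
```

Call:
carry_out(rows=[{"slide":[0,0,-0.0005],"dr":[0,0,0],"gripper":20},{"slide":[0,0,-0.0005],"dr":[0,0,0],"gripper":20}])

```text
time: 8.65
ee_pos: [0.4867, -0.0265, 0.0802]
orientation: [[0.385, 0.923, 0.001], [0.923, -0.385, 0.001], [0.001, 0.0, -1.0]]
wrist_force: [-0.9, 5.6, 13.2]
gripper_width: 0.0316
```

```bash
python3 f.py
```

```text
F [-1.9364  5.2353 13.13  ] sd 0.31471087480207893 W [1.0897 0.4491 0.0111] p [ 0.4867 -0.0266  0.0802] 0.0320799198488194 q7 78.9038973509535 9.05
```

Call:
carry_out(rows=[{"slide":[0,0,-0.0004],"dr":[0,0,0],"gripper":20},{"slide":[0,0,-0.0004],"dr":[0,0,-0.01],"gripper":20},{"slide":[0,0,-0.0004],"dr":[0,0,-0.02],"gripper":20},{"slide":[0,0,-0.0004],"dr":[0,0,-0.03],"gripper":20},{"slide":[0,0,-0.0004],"dr":[0,0,-0.04],"gripper":20},{"slide":[0,0,-0.0004],"dr":[0,0,-0.04],"gripper":20}])

```text
time: 9.8
ee_pos: [0.4868, -0.0263, 0.08]
orientation: [[0.603, 0.797, 0.001], [0.797, -0.603, 0.001], [0.001, 0.0, -1.0]]
wrist_force: [-2.2, 6.3, 14.6]
gripper_width: 0.0318
```

```bash
python3 f.py
```

```text
F [-2.2483  6.5575 13.8495] sd 0.6692282296495692 W [ 1.2781  0.4346 -0.0226] p [ 0.4868 -0.0263  0.0801] 0.03161918947472484 q7 67.77058383583223 10.2
```

Call:
carry_out(rows=[{"slide":[0,0,0],"dr":[0,0,-0.015],"gripper":20},{"slide":[0,0,0],"dr":[0,0,-0.03],"gripper":20},{"slide":[0,0,0],"dr":[0,0,-0.045],"gripper":20},{"slide":[0,0,0],"dr":[0,0,-0.06],"gripper":20},{"slide":[0,0,0],"dr":[0,0,-0.075],"gripper":20},{"slide":[0,0,0],"dr":[0,0,-0.075],"gripper":20}])

```text
time: 10.95
ee_pos: [0.4872, -0.026, 0.0801]
orientation: [[0.9, 0.436, 0.001], [0.436, -0.9, 0.001], [0.002, -0.001, -1.0]]
wrist_force: [-0.4, 7.2, 13.5]
gripper_width: 0.0316
```

```bash
python3 f.py
```

```text
F [-1.1139  7.4541 13.8285] sd 0.4413483875950812 W [ 1.5422  0.2177 -0.0539] p [ 0.4872 -0.026   0.0801] 0.031882918454437484 q7 47.079038075651546 11.35
```

Call:
carry_out(rows=[{"slide":[0,0,0],"dr":[0,0,-0.015],"gripper":20},{"slide":[0,0,0],"dr":[0,0,-0.03],"gripper":20},{"slide":[0,0,0],"dr":[0,0,-0.045],"gripper":20},{"slide":[0,0,0],"dr":[0,0,-0.06],"gripper":20},{"slide":[0,0,0],"dr":[0,0,-0.075],"gripper":20},{"slide":[0,0,0],"dr":[0,0,-0.085],"gripper":20},{"slide":[0,0,0],"dr":[0,0,-0.085],"gripper":20}])

```text
time: 12.22
ee_pos: [0.4877, -0.0259, 0.0802]
orientation: [[0.997, -0.082, 0.002], [-0.082, -0.997, 0.001], [0.002, -0.001, -1.0]]
wrist_force: [1.0, 7.0, 12.5]
gripper_width: 0.0315
```

```bash
python3 f.py
```

```text
F [ 0.8108  7.9326 13.0633] sd 0.43645313820030485 W [ 1.6683 -0.1314 -0.0243] p [ 0.4877 -0.0259  0.0802] 0.03159525854876663 q7 23.92248445761681 12.625
```

Call:
carry_out(rows=[{"slide":[0,0,0],"dr":[0,0,-0.006],"gripper":20},{"slide":[0,0,0],"dr":[0,0,-0.012],"gripper":20},{"slide":[0,0,0],"dr":[0,0,-0.012],"gripper":20}])

```text
time: 13.0
ee_pos: [0.4878, -0.0259, 0.0802]
orientation: [[0.988, -0.156, 0.002], [-0.156, -0.988, 0.001], [0.002, -0.002, -1.0]]
wrist_force: [1.4, 8.4, 11.6]
gripper_width: 0.0323
```

```bash
python3 f.py; python3 -c "
from station import manip;print(manip.read_state()['orientation'])"
```

```text
F [ 1.1175  7.8316 12.7724] sd 0.3376257857967038 W [ 1.652  -0.1987 -0.0253] p [ 0.4878 -0.0259  0.0802] 0.03164424930018237 q7 20.67554023969401 13.4
[[ 0.98779675 -0.15573402  0.00212052]
 [-0.15573739 -0.98779732  0.00152606]
 [ 0.00185698 -0.00183768 -0.99999659]]
```

Call:
carry_out(rows=[{"slide":[0,0,0],"dr":[0,0,-0.006],"gripper":20},{"slide":[0,0,0],"dr":[0,0,-0.012],"gripper":20},{"slide":[0,0,0],"dr":[0,0,-0.012],"gripper":20}])

```text
time: 13.78
ee_pos: [0.4877, -0.0264, 0.0802]
orientation: [[0.973, -0.229, 0.002], [-0.229, -0.973, 0.001], [0.002, -0.001, -1.0]]
wrist_force: [1.8, 6.5, 12.5]
gripper_width: 0.0321
```

```bash
python3 f.py; python3 -c "
from station import manip;import cv2;print(manip.read_state()['orientation'][0]);cv2.imwrite('pics/w3.png',manip.camera('wrist')['pixels'])"
```

```text
F [ 1.1964  5.7729 12.7208] sd 0.42128522840077226 W [ 1.1702 -0.1153  0.5177] p [ 0.4877 -0.0264  0.0802] 0.031737551391654 q7 17.45893636423051 14.175
[ 0.97341447 -0.22904146  0.0020679 ]
```

View pics/w3.png

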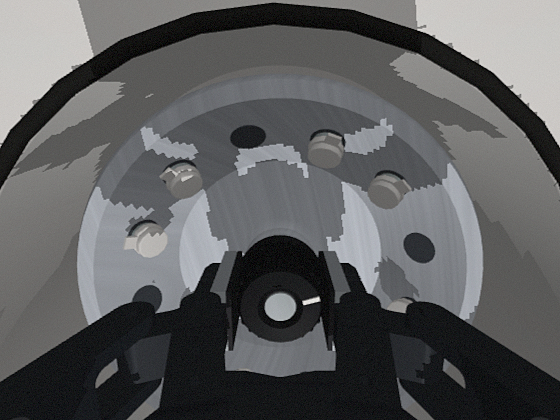

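The white line is still at (311,301), as it was before the turn, so the knob turned with the gripper. The stop showed as 0.52 N·m. Releasing and rising now.

Call:
carry_out(rows=[{"slide":[0,0,0],"dr":[0,0,0],"gripper":60},{"slide":[0,0,0],"dr":[0,0,0],"gripper":60},{"slide":[0,0,0],"dr":[0,0,0],"gripper":60},{"slide":[0,0,0],"dr":[0,0,0],"gripper":60},{"slide":[0,0,0],"dr":[0,0,0],"gripper":60},{"slide":[0,0,0.06],"dr":[0,0,0],"gripper":60},{"slide":[0,0,0.16],"dr":[0,0,0],"gripper":60},{"slide":[0,0,0.26],"dr":[0,0,0],"gripper":60},{"slide":[0,0,0.36],"dr":[0,0,0],"gripper":60},{"slide":[0,0,0.36],"dr":[0,0,0],"gripper":60},{"slide":[0,0,0.36],"dr":[0,0,0],"gripper":60}])

```text
time: 15.6
ee_pos: [0.4862, -0.0265, 0.259]
orientation: [[0.973, -0.23, -0.0], [-0.23, -0.973, 0.001], [-0.0, -0.0, -1.0]]
wrist_force: [-0.3, 0.6, -1.0]
gripper_width: 0.0514
```

Run:
```python
from h import *
from station import manip
c=manip.camera("wrist");cv2.imwrite("pics/w4.png",c["pixels"]);np.savez("pics/w4.npz",**c)
s=manip.read_state();print(s["q"],s["ee_pos"],s["wrist_force"],s["gripper_width"],s["time"])
c=manip.camera("top");np.savez("pics/top1.npz",**c);cv2.imwrite("pics/top1.png",c["pixels"])
for d in(0,.003,.006): print(proj(np.load("pics/w4.npz"),[.487,-.0265,.097-d]))
```

```text
[-48.4107  15.5821  57.2501 110.9903 -14.9147  61.3492   1.8454] [ 0.4858 -0.0265  0.2585] [-0.4339 -0.9209  0.2553] 0.051240092805138214 15.65
[281.2029 191.777 ]
[281.1935 190.9308]
[281.1843 190.1008]
```

View pics/w4.png

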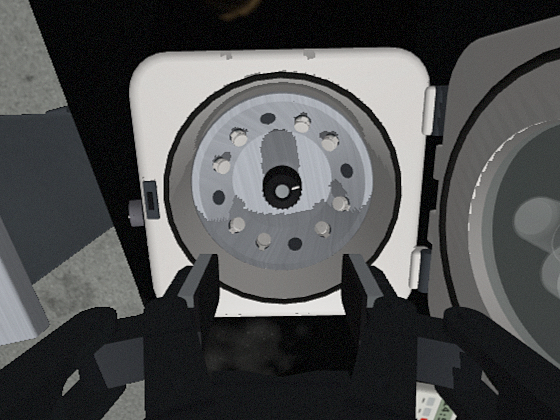

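The white line has kept its turned angle at (296,188) after release, so the knob stayed turned. Next I plan the lid push.

Run:
```python
from h import *
a=np.radians(-12);ex=np.array([np.cos(a),np.sin(a),0]);z=np.array([0,0,1.])
H=np.r_[.487,-.0265,0]+.112*ex+.117*z
c=np.load("pics/top1.npz")
print("shelf edge ray z=.3,.4,.5",[ray(c,(270,9),h)[0] for h in(.3,.4,.5)])
for th in np.arange(1.8,-.05,-.1):
    P=H+.19*(-np.cos(th)*ex+np.sin(th)*z)+.02*(np.sin(th)*ex+np.cos(th)*z)
    print(round(th,2),P+.011*ex+.017*z)
```

```text
shelf edge ray z=.3,.4,.5 [np.float64(0.9310995015360115), np.float64(0.858452681342317), np.float64(0.7858058611486227)]
1.8 [ 0.6686 -0.0651  0.3145]
1.7 [ 0.6507 -0.0613  0.3198]
1.6 [ 0.6323 -0.0574  0.3233]
1.5 [ 0.6137 -0.0534  0.3249]
1.4 [ 0.595  -0.0495  0.3246]
1.3 [ 0.5764 -0.0455  0.3224]
1.2 [ 0.5582 -0.0416  0.3183]
1.1 [ 0.5404 -0.0379  0.3124]
1.0 [ 0.5234 -0.0342  0.3047]
0.9 [ 0.5071 -0.0308  0.2953]
0.8 [ 0.4919 -0.0275  0.2842]
0.7 [ 0.4778 -0.0245  0.2717]
0.6 [ 0.465  -0.0218  0.2578]
0.5 [ 0.4536 -0.0194  0.2426]
0.4 [ 0.4438 -0.0173  0.2264]
0.3 [ 0.4355 -0.0156  0.2093]
0.2 [ 0.4291 -0.0142  0.1913]
0.1 [ 0.4243 -0.0132  0.1729]
-0.0 [ 0.4215 -0.0126  0.154 ]
```

View pics/top1.png

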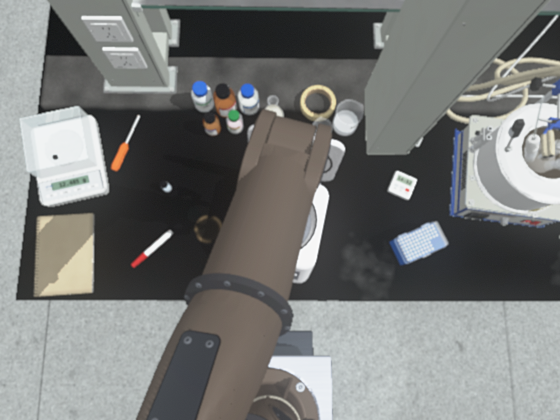

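The top view shows the arm and elbow swung left over the front, with bystanders untouched. The vial is at (167,187), the marker at (152,248), the timer at (402,184) and the tip box at (418,241). Now I go up and turn 90°, then move over and behind the lid.

Call:
carry_out(rows=[{"slide":[0,0,0.1],"dr":[0,0,0.02],"gripper":0},{"slide":[0,0,0.2],"dr":[0,0,0.05],"gripper":0},{"slide":[0,0,0.3],"dr":[0,0,0.08],"gripper":0},{"slide":[0,0,0.3],"dr":[0,0,0.105],"gripper":0},{"slide":[0.02,0,0.3],"dr":[0,0,0.13],"gripper":0},{"slide":[0.1,-0.02,0.3],"dr":[0,0,0.155],"gripper":0},{"slide":[0.18,-0.04,0.3],"dr":[0,0,0.18],"gripper":0},{"slide":[0.26,-0.06,0.3],"dr":[0,0,0.205],"gripper":0},{"slide":[0.34,-0.08,0.3],"dr":[0,0,0.23],"gripper":0},{"slide":[0.4,-0.086,0.3],"dr":[0,0,0.25],"gripper":0},{"slide":[0.4,-0.086,0.3],"dr":[0,0,0.25],"gripper":0},{"slide":[0.4,-0.086,0.3],"dr":[0,0,0.25],"gripper":0}], grip_force=40)

```text
time: 17.2
ee_pos: [0.686, -0.0703, 0.4082]
orientation: [[0.233, 0.973, -0.002], [0.973, -0.233, -0.0], [-0.001, -0.002, -1.0]]
wrist_force: [-0.8, 0.5, 0.7]
gripper_width: -0.0001
```

Run:
```python
from h import *
from station import manip
c=manip.camera("side");cv2.imwrite("pics/s2.png",c["pixels"])
s=manip.read_state();print(s["q"],s["ee_pos"],s["wrist_force"],s["gripper_width"],s["time"])
```

```text
[-21.0271  31.0647  42.3716  65.6992 -20.34    90.3572  93.4381] [ 0.6858 -0.07    0.4088] [ 0.2537  0.7008 -0.2818] 0.00015135852140865834 17.25
```

View pics/s2.png

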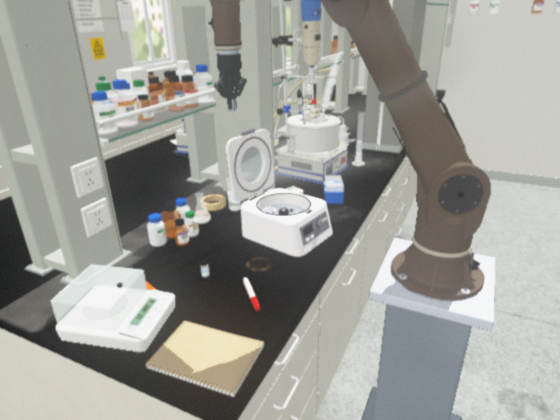

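The gripper, shut, hangs at about (232,90), above and behind the open lid at (250,165). Lowering behind it.

Call:
carry_out(rows=[{"slide":[0,0,-0.06],"dr":[0,0,0],"gripper":0},{"slide":[0,0,-0.12],"dr":[0,0,0],"gripper":0},{"slide":[0,0,-0.186],"dr":[0,0,0],"gripper":0},{"slide":[0,0,-0.186],"dr":[0,0,0],"gripper":0},{"slide":[0,0,-0.186],"dr":[0,0,0],"gripper":0}])

```text
time: 17.88
ee_pos: [0.6866, -0.0697, 0.3181]
orientation: [[0.231, 0.973, 0.002], [0.973, -0.231, 0.0], [0.0, 0.002, -1.0]]
wrist_force: [-0.5, -0.2, 0.2]
gripper_width: 0.0002
```

Call:
carry_out(rows=[{"slide":[-0.018,0.004,0],"dr":[0,0,0],"gripper":0},{"slide":[-0.035,0.009,0],"dr":[0,0,0],"gripper":0},{"slide":[-0.053,0.013,0],"dr":[0,0,0],"gripper":0},{"slide":[-0.07,0.017,0.002],"dr":[0,0,0],"gripper":0},{"slide":[-0.088,0.021,0.004],"dr":[0,0,0],"gripper":0},{"slide":[-0.107,0.025,0.006],"dr":[0,0,0],"gripper":0},{"slide":[-0.125,0.029,0.008],"dr":[0,0,0],"gripper":0},{"slide":[-0.145,0.033,0.01],"dr":[0,0,0],"gripper":0},{"slide":[-0.182,0.041,0.01],"dr":[0,0,0],"gripper":0}])

```text
time: 19.0
ee_pos: [0.595, -0.0492, 0.3212]
orientation: [[0.23, 0.973, -0.0], [0.973, -0.23, -0.0], [-0.0, 0.0, -1.0]]
wrist_force: [1.6, -0.3, -0.3]
gripper_width: 0.0002
```

```bash
python3 f.py; python3 -c "
from station import manip;import cv2;cv2.imwrite('pics/s3.png',cv2.resize(manip.camera('side')['pixels'][30:280,150:400],None,fx=2,fy=2))"
```

```text
F [-0.3047 -0.1498 -0.1959] sd 0.7039353507924749 W [0.0024 0.0078 0.0026] p [ 0.5949 -0.0491  0.3213] -2.721184252500181e-05 q7 92.09244203601921 19.4
```

View pics/s3.png

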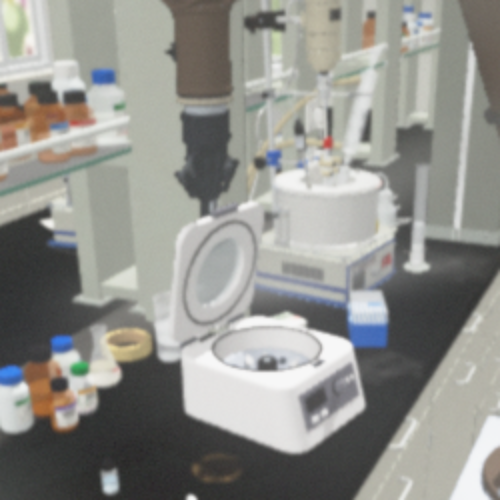

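The crop shows the lid leaning forward, with the finger behind its upper edge near (205,205). Following the arc.

Call:
carry_out(rows=[{"slide":[-0.037,0.008,0],"dr":[0,0,0],"gripper":0},{"slide":[-0.074,0.016,-0.006],"dr":[0,0,0],"gripper":0},{"slide":[-0.109,0.023,-0.018],"dr":[0,0,0],"gripper":0},{"slide":[-0.143,0.031,-0.033],"dr":[0,0,0],"gripper":0},{"slide":[-0.176,0.038,-0.052],"dr":[0,0,0],"gripper":0},{"slide":[-0.206,0.044,-0.074],"dr":[0,0,0],"gripper":0},{"slide":[-0.234,0.05,-0.099],"dr":[0,0,0],"gripper":0},{"slide":[-0.26,0.055,-0.127],"dr":[0,0,0],"gripper":0},{"slide":[-0.283,0.06,-0.157],"dr":[0,0,0],"gripper":0},{"slide":[-0.302,0.064,-0.19],"dr":[0,0,0],"gripper":0}])

```text
time: 20.7
ee_pos: [0.4445, -0.0173, 0.2262]
orientation: [[0.231, 0.973, 0.001], [0.973, -0.231, 0.0], [0.0, 0.001, -1.0]]
wrist_force: [-0.1, 0.4, 1.3]
gripper_width: -0.0003
```

Call:
carry_out(rows=[{"slide":[-0.017,0.004,-0.033],"dr":[0,0,0],"gripper":0},{"slide":[-0.03,0.007,-0.068],"dr":[0,0,0],"gripper":0},{"slide":[-0.039,0.009,-0.105],"dr":[0,0,0],"gripper":0},{"slide":[-0.042,0.01,-0.125],"dr":[0,0,0],"gripper":0},{"slide":[-0.045,0.01,-0.14],"dr":[0,0,0],"gripper":0},{"slide":[-0.045,0.01,-0.14],"dr":[0,0,0],"gripper":0}])

```text
time: 21.45
ee_pos: [0.422, -0.0125, 0.1562]
orientation: [[0.231, 0.973, -0.0], [0.973, -0.231, -0.0], [-0.0, -0.0, -1.0]]
wrist_force: [0.0, 0.1, 0.6]
gripper_width: -0.0004
```

```bash
python3 f.py
```

```text
F [ 0.0744 -0.0591 -0.1444] sd 0.40628915067963284 W [-0.0127  0.0152  0.0022] p [ 0.4223 -0.0123  0.1567] 0.0001847656246296121 q7 87.55930951750803 21.85
```

Lower in 1 mm steps until the force rises.

Call:
carry_out(rows=[{"slide":[0,0,-0.002],"dr":[0,0,0],"gripper":0},{"slide":[0,0,-0.004],"dr":[0,0,0],"gripper":0},{"slide":[0,0,-0.006],"dr":[0,0,0],"gripper":0},{"slide":[0,0,-0.006],"dr":[0,0,0],"gripper":0}])

```text
time: 22.35
ee_pos: [0.422, -0.0122, 0.1537]
orientation: [[0.23, 0.973, -0.0], [0.973, -0.23, 0.001], [0.001, -0.0, -1.0]]
wrist_force: [-3.6, 0.9, 10.6]
gripper_width: -0.0001
```

Call:
carry_out(rows=[{"slide":[0,0,-0.002],"dr":[0,0,0],"gripper":0},{"slide":[0,0,-0.002],"dr":[0,0,0],"gripper":0}])

```text
time: 22.6
ee_pos: [0.422, -0.0123, 0.1535]
orientation: [[0.231, 0.973, -0.0], [0.973, -0.231, 0.002], [0.002, -0.001, -1.0]]
wrist_force: [-8.8, 0.4, 29.0]
gripper_width: -0.0
```

Hard stop met at tip height 136.5 mm, matching the shut lid's 137 mm. Retreating.

Call:
carry_out(rows=[{"slide":[0,0,0.01],"dr":[0,0,0],"gripper":0},{"slide":[0,0,0.08],"dr":[0,0,0],"gripper":0},{"slide":[0,0,0.18],"dr":[0,0,0],"gripper":0},{"slide":[-0.1,0.1,0.26],"dr":[0,0,0],"gripper":0},{"slide":[-0.1,0.2,0.26],"dr":[0,0,0],"gripper":0},{"slide":[-0.1,0.3,0.26],"dr":[0,0,0],"gripper":0},{"slide":[-0.1,0.4,0.26],"dr":[0,0,0],"gripper":0},{"slide":[-0.1,0.4,0.26],"dr":[0,0,0],"gripper":0},{"slide":[-0.1,0.4,0.26],"dr":[0,0,0],"gripper":0}])

```text
time: 23.72
ee_pos: [0.3719, 0.187, 0.2821]
orientation: [[0.231, 0.973, -0.0], [0.973, -0.231, -0.001], [-0.001, -0.0, -1.0]]
wrist_force: [-0.8, -0.1, 0.2]
gripper_width: -0.0001
```

Run:
```python
from h import *
from station import manip
c=manip.camera("top");im=c["pixels"];o=np.load("pics/top0.npz")["pixels"]
s=manip.read_state();print(s["ee_pos"],s["wrist_force"],s["time"])
b=manip.camera("side")["pixels"][30:330,150:450]
cv2.imwrite("pics/fin.png",np.hstack([cv2.resize(im[100:300,110:470],(480,300)),b]))
for n,(x0,y0,x1,y1) in dict(vial=(155,175,180,200),marker=(125,225,180,272),timer=(385,168,422,204),box=(385,218,452,268)).items():
    print(n,"mean abs diff",cv2.absdiff(im[y0:y1,x0:x1],o[y0:y1,x0:x1]).mean())
```

```text
[0.372  0.1865 0.2822] [ 0.3914  0.1251 -0.2089] 23.775
vial mean abs diff 1.2709333333333332
marker mean abs diff 56.790457769181174
timer mean abs diff 1.1801801801801801
box mean abs diff 1.2061691542288557
```

View pics/fin.png

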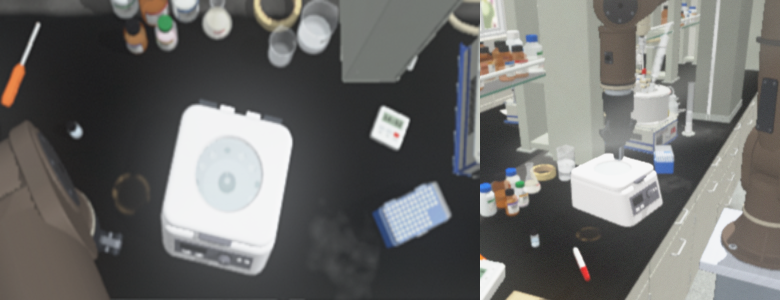

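Both views show the lid lying flat and shut. The vial, timer and tip box are unchanged. The marker is hidden by the arm in the top view, but in the side view it lies where it was, at (580,265).

```bash
python3 -c "
from station import manip;print(manip.hand_in())"
```

```text
the job is handed in; nothing more can be done
None
```

I pressed and locked the rotor knob, shut the lid gently, and handed the job in at about 24 s; hand-in gives no verdict.

- **Knob:** I gripped it at 45 N and pressed until the washer met the hub, about 4 mm down. The total push was 13–14.6 N, settling at 12.7–13 N late in the turn, just under the 13–17 N you called right. I turned it clockwise about 80°, until the stop showed as 0.5 N·m on the wrist, then let go. A picture after release shows its white line still at the turned angle. I did not measure the locked depth directly.
- **Lid:** I pushed it from behind along its arc at about 0.8 rad/s until it met a hard stop. The fingertips stood 136.5 mm above the bench there, against 137 mm for a shut lid. The last 0.5 mm step pushed at 29 N, harder than needed. Top and side views afterwards show it flat.
- **Bystanders:** In the top view the vial, timer and tip box match the first picture. The arm hid the marker there, so that comparison failed for it. In the side view, judged by eye, it lies where it was.
- **Arm:** It stopped clear of everything, with wrist force about zero.

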